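Make up the spacer stack to the gauge height at a dental model bench

ROBOT

A 6-joint arm with a two-finger parallel gripper is mounted at the origin on the work surface. World frame = base frame: x ahead of the robot, y to its left, z up, the work surface at z = 0. Lengths are in mm, angles in rad, forces in N, time in s.
With the tool pointing down it reaches from about 300 to 875 mm from the base axis. Payload 4.2 kg.
Tool frame: the origin (TCP) lies on the mounting face of the last link; the fingertips stand 173 mm ahead of it and the grasp point (between the pads) lies ahead of it (bot.hold_point_z is the z of the grasp point in the tool frame, in mm); z points along the fingers, y is the direction in which the jaws open and shut (so a half turn about z gives the same grasp; the last joint's range is limited). The gripper opens to 85 mm and grips with 20 to 120 N. Pads are 22 mm wide; open, the fingers measure 114 mm over their backs; the gripper's body (76 mm by 85 mm) begins 54 mm behind the grasp point. The pads swing forward as they close: fully open they stand 13 mm farther back than shut.
Start: joints at [-1.341, 0.32, 1.565, -0, 1.257, -0.02], TCP at [142.144, -557.152, 404.738] pointing down, gripper open.
Joint ranges: [-3.11, 3.11], [-0.84, 2.01], [0.21, 2.61], [-1.34, 4.49], [0.05, 2.63], [-2.56, 2.56]. Speed limits (rad/s): [2.57, 2.57, 3.14, 3.14, 3.14, 3.14].

INTERFACE

Orientations are given as a unit quaternion [w, x, y, z].
In Python, from cell import bot gives the robot as it stands.
- The arm moves only by the tool step_arm, never from a script. Its argument "deltas" is a list of rows, each a list of 7 numbers: the shift along the tool's x, y, z in m, then the turn, a rotation vector about the tool's x, y, z in rad, then the gripper's target within -1 to 1 (fully open at 1, half-way at 0, shut at -1). In form: [[x, y, z, ax, ay, az, gripper], ...]. A call has 1 to 5 rows; each row is the pose to reach, as a shift and turn from the pose commanded when the call began, along the tool's axes at that moment; what a row does not reach only later rows make up. A row lasts 1/8 s, in which the tool goes at most 62.5 mm and 10.7 degrees, less where a joint would pass 70% of its speed; a pose out of reach is approached as far as the arm can. A call with a gripper value outside its range is refused whole. The fingers move at their own pace and stop on an object; "force" is the grip in N (left out, the last holds). Time passes only in rows, so rows that repeat a pose let the fingers close. It gives the time, the measured TCP pose, the force and the opening at its end, in the units of the state.
- bot.get_state(): the state, without advancing time (a new reading comes with each control period).
- bot.capture(name): name is "scene" or "top" or "wrist"; returns (picture, depth): 480x640x3 uint8, red, green, blue; 480x640 float32, mm along the optical axis (not along the pixel's ray), 0 where there is no reading.
- bot.calibration(name): a dict with "intrinsics" (3x3 intrinsics, pixels), "camera_from_world" (4x4, takes a point from world to camera coordinates). Camera axes: x right, y up, looking along -z (the intrinsics and any distortion apply to the point x, -y, -z); pixel columns grow to the right and rows downward; lengths in mm; the calibration is good to about 2 mm. A picture is of the moment at which its call begins: read the wrist's pose just before it. calibration takes no time and is no camera call; for the wrist camera it gives the pose at the moment of the call.
- bot.job_done(): hands the job in, once; it reports no verdict.
Trained networks look in the newest picture that a camera, given by its name, has taken for a name from the list of things; names that differ only in an ending like _2 or _b are one class to them, and where a whole thing is asked for, a point or a joint stands for the part that bears it (a point fixed in the world has none). Each returns a list of dicts, best first, with "p" (0 to 1); they miss things now and then, are a little off and sometimes report something else, mostly with a low value. They report only what shows in the picture. A call takes as long as a camera call. They do not tell look-alikes from the thing itself.
- bot.trace(camera, label): "region" (480x640 bool, what is visible of it) and "pixel" ([column, row] in pixels, amid what is visible of it).
The state is a dict: "time_s": time; "joints": joint angles; "dq": joint speeds; "joint_torque": joint torques, N m; "position": TCP position; "tcp_rot": TCP orientation; "force": force on the tool from outside, world axes, zero at the start; "ft_torque": the same for the moment, N m; "opening": finger opening in mm.
Only numpy, scipy, OpenCV 4.12 (cv2) and the standard library are available. Lean on these libraries where they do the work, as an engineer would, in place of code of your own. Each camera call takes 0.05 s, during which the arm holds its last target.

TASK

One coloured spacer ring already lies on the stand beside the dark gauge post. Choose from the rack the one spacer that makes the stack as high as the post, and lay it flat and centred on top. Leave the spacer on the stand and the other spacers where they are.

Things in the scene. Friction and masses are not known exactly. Their poses are not given: they have to be found in the camera images.
- stand: Fixed aluminium base plate, 110 x 170 mm, 12 mm thick. Origin at bench level under the centre of its stack place (dark circle, 62 mm across); z up. A dark gauge post, 54 x 32 mm (x, y), is centred 84 mm away in the stand's +y; its top is 60 mm above the plate. At the start one of the four spacers, any of them, lies flat on the plate within 6 mm of the circle's centre.
- yellow_mid (a point): Centre (half-way up) of the yellow spacer: flat plastic ring, 50 mm outside diameter, 16 mm hole, 14 mm thick, z its axis. It lies on the stand's plate or on the rack, a fixed white board 100 x 300 mm, 12 mm thick, that holds three spacers in a straight row about 95 mm apart, lengthwise. The row runs up to 20 degrees off the world's y axis.
- green_mid (a point): Centre (half-way up) of the green spacer: flat plastic ring, 50 mm outside diameter, 16 mm hole, 24 mm thick, z its axis. It lies on the stand's plate or on the rack, a fixed white board 100 x 300 mm, 12 mm thick, that holds three spacers in a straight row about 95 mm apart, lengthwise. The row runs up to 20 degrees off the world's y axis.
- blue_mid (a point): Centre (half-way up) of the blue spacer: flat plastic ring, 50 mm outside diameter, 16 mm hole, 36 mm thick, z its axis. It lies on the stand's plate or on the rack, a fixed white board 100 x 300 mm, 12 mm thick, that holds three spacers in a straight row about 95 mm apart, lengthwise. The row runs up to 20 degrees off the world's y axis.
- orange_mid (a point): Centre (half-way up) of the orange spacer: flat plastic ring, 50 mm outside diameter, 16 mm hole, 46 mm thick, z its axis. It lies on the stand's plate or on the rack, a fixed white board 100 x 300 mm, 12 mm thick, that holds three spacers in a straight row about 95 mm apart, lengthwise. The row runs up to 20 degrees off the world's y axis.
Not all that is in view belongs to the job. What is shaped like the stand but orange or purple is not meant.

How it is judged (in metres and radians):
At the end, for the whole second after the job is handed in: At rest: the spacer making 60 mm with the one on the stand (14+46 or 24+36) lies on it, centred on it within 15 mm, height right to 4 mm, within 10 degrees of flat. The spacer first on the stand is within 15 mm of its start, the other two within 30 mm (((distance of yellow_mid from where it was at the start of the episode below 0.015 m and horizontal distance between yellow_mid and stand below 0.025 m and horizontal distance between orange_mid and yellow_mid below 0.015 m and z of orange_mid in the frame of stand between 0.045 and 0.053 m and angle between orange_mid's own z axis and vertical below 0.18 rad and distance of each of green_mid, blue_mid from where it was at the start of the episode below 0.03 m) or (distance of orange_mid from where it was at the start of the episode below 0.015 m and horizontal distance between orange_mid and stand below 0.025 m and horizontal distance between yellow_mid and orange_mid below 0.015 m and z of yellow_mid in the frame of stand between 0.061 and 0.069 m and angle between yellow_mid's own z axis and vertical below 0.18 rad and distance of each of green_mid, blue_mid from where it was at the start of the episode below 0.03 m) or (distance of green_mid from where it was at the start of the episode below 0.015 m and horizontal distance between green_mid and stand below 0.025 m and horizontal distance between blue_mid and green_mid below 0.015 m and z of blue_mid in the frame of stand between 0.05 and 0.058 m and angle between blue_mid's own z axis and vertical below 0.18 rad and distance of each of yellow_mid, orange_mid from where it was at the start of the episode below 0.03 m) or (distance of blue_mid from where it was at the start of the episode below 0.015 m and horizontal distance between blue_mid and stand below 0.025 m and horizontal distance between green_mid and blue_mid below 0.015 m and z of green_mid in the frame of stand between 0.056 and 0.064 m and angle between green_mid's own z axis and vertical below 0.18 rad and distance of each of yellow_mid, orange_mid from where it was at the start of the episode below 0.03 m)) and linear speed of each of yellow, green, blue, orange below 0.02 m/s); the robot touches nothing.
It also fails if it takes over 34 s, if anything falls off the work surface, if the arm or the gripper's body presses on something with over 40 N, if the wrist force passes 120 N, or if a joint passes its speed limit or range.

## Working session

There is one attempt and no reset: what is moved stays moved. The work goes in short steps, Python scripts to look and compute and a tool call to move; the robot and the scene stay as the last step left them, time stands still between calls to the robot, and variables do not carry over. Pictures are saved under pics/ and viewed, and the job is handed in when it is done.

Besides the shell and the picture viewer there is one more tool, called after "Request:" in YAML: its name, and indented under it one key for each argument. step_arm: Moves the arm, as the interface text tells. Its arguments: {"type":"object","properties":{"deltas":{"type":"array","items":{"type":"array","items":{"type":"number"}}},"force":{"type":"number"}},"required":["deltas"]}

```bash
ls; mkdir -p pics; cat > h.py <<'E'
import numpy as np,cv2
from cell import bot
def snap(n,f):
    im,d=bot.capture(n); cv2.imwrite(f'pics/{f}.png',im[:,:,::-1]); np.save(f'pics/{f}_d.npy',d); return im,d
def cloud(n,d,cal=None):
    c=cal or bot.calibration(n); K=np.array(c['intrinsics']);T=np.array(c['camera_from_world'])
    v,u=np.mgrid[:480,:640]
    X=np.stack([(u-K[0,2])/K[0,0]*d,-(v-K[1,2])/K[1,1]*d,-d],-1)
    Ti=np.linalg.inv(T); return X@Ti[:3,:3].T+Ti[:3,3]
E
python3 - <<'E'
from h import *
print(bot.get_state(), bot.hold_point_z)
for n in('scene','top'):
    im,d=snap(n,n+'0'); print(bot.calibration(n)); W=cloud(n,d); np.save(f'pics/{n}_W.npy',W)
    for l in ('yellow_mid','green_mid','blue_mid','orange_mid','stand'):
        for r in bot.trace(n,l)[:3]:
            m=r['region']&(d>0); P=W[m]
            if len(P)==0: print(l,'empty');continue
            zt=np.percentile(P[:,2],90)
            T=P[abs(P[:,2]-zt)<6]
            print(n,l,round(r['p'],2),r['pixel'],m.sum(),'zt',zt.round(1),'med',np.median(T,0).round(1),'mid',((T.min(0)+T.max(0))/2).round(1),(np.ptp(T,axis=0)).round(1))
print(bot.get_state()['time_s'])
E
```

```text
pics
{'time_s': 0.0, 'joints': array([-1.34097352e+00,  3.20292336e-01,  1.56567045e+00,  5.92211649e-07,
        1.25740105e+00, -1.99953834e-02]), 'dq': array([-6.39075145e-04, -1.11865485e-03, -3.49070464e-06, -9.54620570e-05,
        1.39938500e-03, -3.32677308e-04]), 'joint_torque': array([-1.18377215e-03, -4.15528893e+01, -2.34166020e+01, -1.60036507e-04,
        8.28404533e-03,  1.75609978e-05]), 'position': array([ 142.12117065, -556.98632972,  403.88506799]), 'tcp_rot': array([-8.80752659e-04,  9.92208619e-01,  1.24584396e-01, -9.24603927e-05]), 'force': array([ 0.03800789,  0.27150967, -0.56103663]), 'ft_torque': array([ 0.0068747 , -0.04290397,  0.00678862]), 'opening': 85.22038766751652} 154.70000000000002
{'intrinsics': array([[461.98016239,   0.        , 315.29859083],
       [  0.        , 461.98016239, 234.51516197],
       [  0.        ,   0.        ,   1.        ]]), 'camera_from_world': array([[ 3.51105861e-01,  9.36334845e-01, -1.31633501e-03,
        -2.51549209e+02],
       [-7.65190294e-01,  2.87739914e-01,  5.75924957e-01,
         3.64296564e+02],
       [ 5.
[... 1570 characters left out ...]
80.   24.9] [47.7 48.   8.2]
top green_mid 0.58 [501.0, 250.8] 644 zt 36.7 med [ 517.1 -269.    34.7] mid [ 517.6 -269.2   35.9] [48.  48.3 10.4]
top blue_mid 0.93 [454.3, 252.8] 630 zt 48.6 med [ 516.9 -178.    46.8] mid [ 516.9 -177.8   47. ] [48.8 48.7  8.6]
top orange_mid 0.75 [262.4, 228.1] 657 zt 58.8 med [551.8 177.9  56.9] mid [551.9 178.8  57.9] [48.4 48.4 10.1]
top stand 0.97 [243.8, 231.9] 4529 zt 69.8 med [559.8 262.6  71.4] mid [560.1 262.7  70.3] [55.2 37.2 10.3]
top stand 0.76 [99.7, 269.1] 5634 zt 67.7 med [482.4 540.2  71. ] mid [482.2 541.1  67.8] [54.9 36.3 11.8]
top stand 0.69 [238.2, 132.3] 4710 zt 68.0 med [771.7 286.4  71.2] mid [771.7 286.1  68.9] [59.  47.1 10.1]
0.6
```

View pics/top0.png

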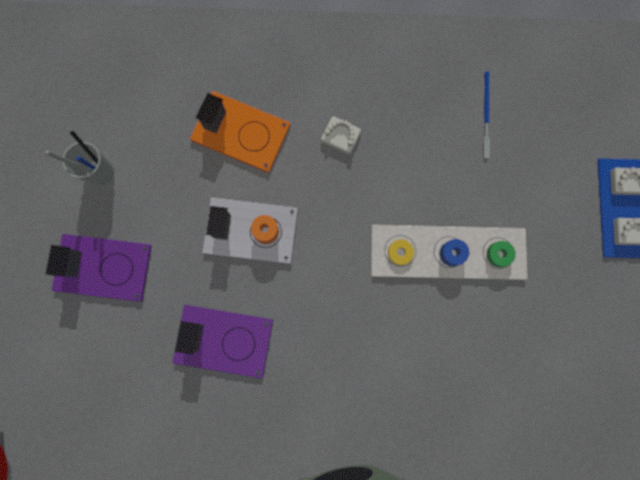

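View pics/scene0.png

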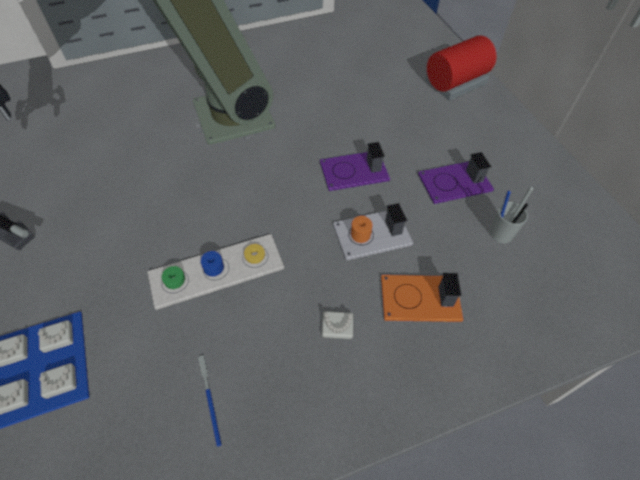

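```bash
python3 - <<'E'
import cv2
a=cv2.imread('pics/top0.png')[190:300,210:540]
cv2.imwrite('pics/top0crop.png',cv2.resize(a,None,fx=2.4,fy=2.4,interpolation=cv2.INTER_CUBIC))
E
```

```text
(no output)
```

View pics/top0crop.png

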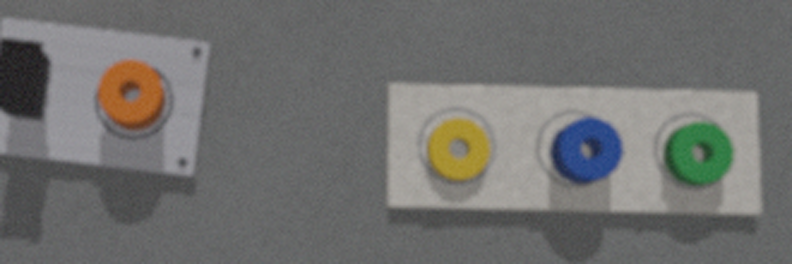

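The task's stand is the grey one (top pixel 250,230, centre ring at 264,229). The orange (240,130) and purple (100,268 and 222,341) ones are look-alikes. The orange spacer (46 mm) lies on the grey stand, with its top at 58 mm as expected, so the spacer to fetch is yellow (14 mm) at top pixel (401,251). The crop confirms both.

I'll move over yellow with the jaws along world x, clear of its neighbours and of the post.

Request:
step_arm:
  deltas:
    - [0.482, -0.369, 0.05, 0, 0, -1.32, 1]
    - [0.482, -0.369, 0.05, 0, 0, -1.32, 1]
    - [0.482, -0.369, 0.05, 0, 0, -1.32, 1]
    - [0.482, -0.369, 0.05, 0, 0, -1.32, 1]
    - [0.482, -0.369, 0.05, 0, 0, -1.32, 1]

```text
time_s: 1.23
position: [335.9, -310.9, 379.2]
tcp_rot: [0.001, 0.827, 0.562, 0.0]
force: [0.2, -0.0, 0.8]
opening: 85.8
```

```bash
cat >> h.py <<'E'
from scipy.spatial.transform import Rotation as Ro
def delta(tgt,yang=0.0):
    "tool delta (m,rad) to TCP target mm, tool y at world angle yang, z down"
    s=bot.get_state(); q=s['tcp_rot']; R=Ro.from_quat([q[1],q[2],q[3],q[0]])
    c,sn=np.cos(yang),np.sin(yang)
    G=Ro.from_matrix(np.array([[-sn,c,0],[c,sn,0],[0,0,-1.]]).T.T)
    print('t',s['time_s'],'pos',s['position'].round(1),'F',s['force'].round(1),'open',round(s['opening'],1),'j',s['joints'].round(2))
    print('delta',(R.inv().apply(np.array(tgt)-s['position'])/1000).round(4),(R.inv()*G).as_rotvec().round(4))
E
python3 - <<'E'
from h import *
delta([518,-80,350])
E
```

```text
t 1.225 pos [ 335.9 -310.9  379.2] F [ 0.2 -0.   0.8] open 85.8 j [-0.77  0.15  1.86  0.    1.13 -0.39]
delta [0.2819 0.0841 0.0292] [ 0.0011  0.0007 -0.3778]
```

Request:
step_arm:
  deltas:
    - [0.282, 0.084, 0.029, 0, 0, -0.378, 1]
    - [0.282, 0.084, 0.029, 0, 0, -0.378, 1]
    - [0.282, 0.084, 0.029, 0, 0, -0.378, 1]
    - [0.282, 0.084, 0.029, 0, 0, -0.378, 1]
    - [0.282, 0.084, 0.029, 0, 0, -0.378, 1]

```text
time_s: 1.85
position: [519.7, -80.3, 349.9]
tcp_rot: [0.0, 0.708, 0.706, 0.0]
force: [0.4, 0.2, 0.5]
opening: 85.8
```

Request:
step_arm:
  deltas:
    - [0, 0, 0, 0, 0, 0, 1]
    - [0, 0, 0, 0, 0, 0, 1]

```text
time_s: 2.1
position: [518.1, -82.7, 350.0]
tcp_rot: [-0.0, 0.709, 0.705, -0.0]
force: [-0.7, 0.3, -0.0]
opening: 85.6
```

```bash
python3 - <<'E'
from h import *
cal=bot.calibration('wrist')
im,d=snap('wrist','w1'); W=cloud('wrist',d,cal)
for l in ('yellow_mid',):
    for r in bot.trace('wrist',l)[:2]:
        m=r['region']&(d>0); P=W[m]; zt=np.percentile(P[:,2],70); T=P[abs(P[:,2]-zt)<5]
        print(l,r['p'],r['pixel'],m.sum(),zt,np.median(T,0).round(1),((T.min(0)+T.max(0))/2).round(1),np.ptp(T,axis=0).round(1))
        cs,_=cv2.findContours(m.astype(np.uint8),cv2.RETR_EXTERNAL,cv2.CHAIN_APPROX_NONE)
        e=cv2.minEnclosingCircle(max(cs,key=len)); print('circ',e, W[int(e[0][1]),int(e[0][0])])
delta([518,-80,350])
E
```

```text
yellow_mid 0.77 [320.1, 206.0] 3148 27.443708078055398 [520.1 -80.7  27.1] [520.4 -81.8  26.2] [48.1 49.3  7.4]
circ ((317.0, 213.0), 33.837947845458984) [520.09172641 -83.20118128  15.60197161]
t 2.2 pos [517.7 -83.4 350.2] F [ 0.   0.2 -0.7] open 85.6 j [-0.18  0.28  1.76 -0.    1.09 -0.17]
delta [0.0034 0.0002 0.0002] [-0.0001  0.0004 -0.0068]
```

View pics/w1.png

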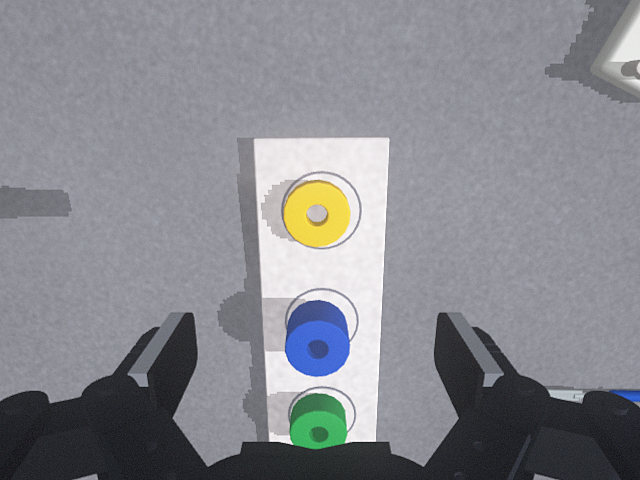

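Wrist view: yellow at pixel (317,213), with blue (318,335) and green (319,430) behind it in the row. It measures (520,-81) with its top at about 26 mm, which fits 12+14. Next I'll part-close the jaws and go lower, to see where the fingertips stand before gripping.

Request:
step_arm:
  deltas:
    - [0.0025, 0.0023, 0.06, 0, 0, -0.007, 0.5]
    - [0.0025, 0.0023, 0.12, 0, 0, -0.007, 0.5]
    - [0.0025, 0.0023, 0.14, 0, 0, -0.007, 0.5]
    - [0.0025, 0.0023, 0.14, 0, 0, -0.007, 0.5]
    - [0.0025, 0.0023, 0.14, 0, 0, -0.007, 0.5]

```text
time_s: 2.82
position: [521.1, -80.8, 211.4]
tcp_rot: [0.001, 0.707, 0.707, 0.001]
force: [0.5, -0.5, 0.3]
opening: 64.1
```

```bash
python3 - <<'E'
from h import *
cal=bot.calibration('wrist'); s=bot.get_state()
im,d=snap('wrist','w2'); W=cloud('wrist',d,cal); np.save('pics/w2_W.npy',W)
q=s['tcp_rot']; R=Ro.from_quat([q[1],q[2],q[3],q[0]])
T=R.inv().apply((W-s['position']).reshape(-1,3)).reshape(W.shape)
m=(d>0)&(W[...,2]>26)&(W[...,2]<60)&(abs(T[...,0])<15)&(abs(T[...,1])<60)&(abs(T[...,1])>28)
print(m.sum())
for sgn in(1,-1):
    P=T[m&(T[...,1]*sgn>0)]
    if len(P):print(sgn,np.percentile(P,[1,50,99],axis=0).round(1))
print(bot.hold_point_z)
for r in bot.trace('wrist','yellow_mid')[:1]:
    mm=r['region']&(d>0);P=W[mm]; print(r['p'],r['pixel'],mm.sum(),np.median(P,0),P.min(0),P.max(0))
delta([520,-81,182])
E
```

```text
1965
1 [[-11.   32.8 151.6]
 [  6.2  33.3 156.9]
 [ 10.9  46.  165.8]]
-1 [[-11.  -43.9 151.4]
 [  6.3 -31.1 156.8]
 [ 10.8 -30.7 165.7]]
154.70000000000002
0.67 [304.5, 284.1] 10042 [519.83501874 -79.17645155  26.96396054] [ 495.61485039 -114.94960721   12.80416609] [546.09866832 -57.18027207  29.26685365]
t 2.925 pos [521.2 -80.5 211.7] F [0.2 0.3 0.7] open 64.3 j [-0.17  0.45  1.93 -0.    0.76 -0.18]
delta [-0.0005 -0.0013  0.0297] [0.0033 0.0007 0.0009]
```

View pics/w2.png

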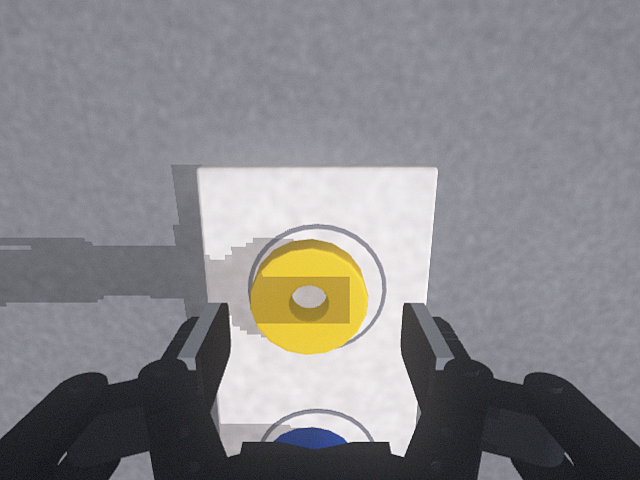

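Request:
step_arm:
  deltas:
    - [-0.0005, -0.0015, 0.015, 0, 0, 0, 0.5]
    - [-0.0005, -0.0015, 0.0285, 0, 0, 0, 0.5]
    - [-0.0005, -0.0015, 0.0285, 0, 0, 0, 0.5]
    - [-0.0005, -0.0015, 0.0285, 0, 0, 0, 0.5]
  force: 40

```text
time_s: 3.42
position: [519.2, -80.5, 181.2]
tcp_rot: [-0.0, 0.707, 0.708, -0.0]
force: [0.7, 0.7, -0.2]
opening: 63.9
```

Request:
step_arm:
  deltas:
    - [0, 0, 0, 0, 0, 0, 0]
    - [0, 0, 0, 0, 0, 0, -0.3]
    - [0, 0, 0, 0, 0, 0, -0.5]
    - [0, 0, 0, 0, 0, 0, -0.5]
    - [0, 0, 0, 0, 0, 0, -0.5]
  force: 40

```text
time_s: 4.05
position: [519.8, -80.6, 182.8]
tcp_rot: [0.001, 0.707, 0.708, 0.001]
force: [-0.5, 0.1, 6.3]
opening: 48.3
```

```bash
python3 - <<'E'
from h import *
im,d=snap('wrist','w3'); delta([520,-81,300])
E
```

```text
t 4.1 pos [519.8 -80.6 182.8] F [ 0.  -0.   6.7] open 48.3 j [-0.18  0.49  1.96 -0.    0.7  -0.18]
delta [-0.0005  0.0005 -0.1172] [0.0025 0.0005 0.0016]
```

View pics/w3.png

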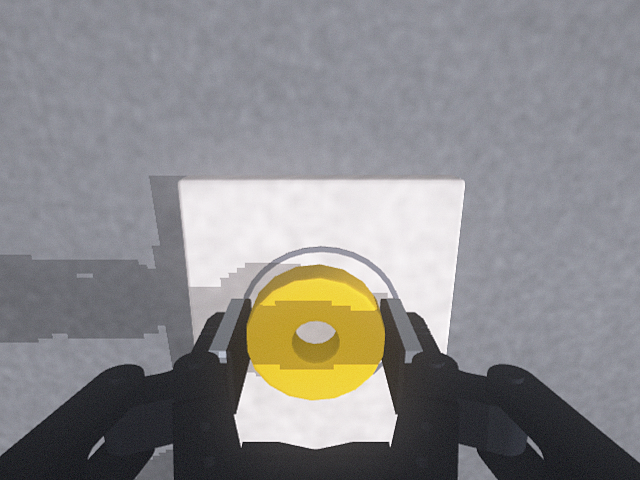

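Yellow is held (opening 48 mm, ring seen between the pads around 316,332). Lifting.

Request:
step_arm:
  deltas:
    - [0, 0, -0.01, 0, 0, 0, -0.5]
    - [0, 0, -0.04, 0, 0, 0, -0.5]
    - [0, 0, -0.09, 0, 0, 0, -0.5]
    - [0, 0, -0.14, 0, 0, 0, -0.5]
    - [0, 0, -0.14, 0, 0, 0, -0.5]
  force: 40

```text
time_s: 4.72
position: [520.1, -80.6, 326.1]
tcp_rot: [0.004, 0.707, 0.708, 0.003]
force: [-0.4, 0.1, -0.7]
opening: 47.9
```

```bash
python3 - <<'E'
from h import *
im,d=snap('wrist','w4'); delta([552,100,330])
E
```

```text
t 4.775 pos [519.3 -80.5 323.6] F [-0.1 -0.1 -1. ] open 48.0 j [-0.18  0.31  1.8  -0.    1.03 -0.18]
delta [ 0.1805  0.033  -0.0064] [0.0043 0.0008 0.0015]
```

View pics/w4.png

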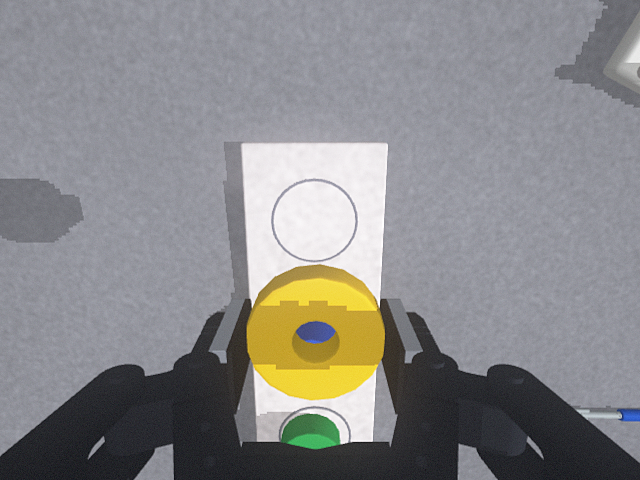

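Request:
step_arm:
  deltas:
    - [0.16, 0.033, -0.01, 0.004, 0, 0, -0.5]
    - [0.16, 0.033, -0.01, 0.004, 0, 0, -0.5]
    - [0.16, 0.033, -0.01, 0.004, 0, 0, -0.5]
    - [0.16, 0.033, -0.01, 0.004, 0, 0, -0.5]
    - [0.16, 0.033, -0.01, 0.004, 0, 0, -0.5]

```text
time_s: 5.4
position: [551.4, 79.2, 330.2]
tcp_rot: [-0.002, 0.706, 0.708, -0.003]
force: [-0.7, -1.4, -0.2]
opening: 48.1
```

```bash
cat > m.py <<'E'
from h import *
import sys
f=sys.argv[1]
cal=bot.calibration('wrist'); s=bot.get_state()
im,d=snap('wrist',f); W=cloud('wrist',d,cal); np.save(f'pics/{f}_W.npy',W)
q=s['tcp_rot']; R=Ro.from_quat([q[1],q[2],q[3],q[0]])
T=R.inv().apply((W-s['position']).reshape(-1,3)).reshape(W.shape)
hsv=cv2.cvtColor(im,cv2.COLOR_RGB2HSV)
y=(hsv[...,0]>20)&(hsv[...,0]<33)&(hsv[...,1]>120)&(d>0)
o=(hsv[...,0]>5)&(hsv[...,0]<18)&(hsv[...,1]>120)&(d>0)&(W[...,2]<90)&(W[...,2]>40)
P=T[y]; top=np.percentile(P[:,2],5); P=P[P[:,2]<np.median(P[:,2])+3]
A=np.c_[P[:,:2],np.ones(len(P))]; c=np.linalg.lstsq(A,P[:,2],rcond=None)[0]
print('yellow tool: plane',c.round(3),'lo',P.min(0).round(1),'hi',P.max(0).round(1),'mid',((P.min(0)+P.max(0))/2).round(1))
Q=W[o]
if len(Q):
    t=Q[Q[:,2]>np.median(Q[:,2])-3] ; print('orange n',len(Q),'z',np.median(Q[:,2]).round(1),'lo',np.percentile(t,0.5,axis=0).round(1),'hi',np.percentile(t,99.5,axis=0).round(1),'mid',((np.percentile(t,.5,axis=0)+np.percentile(t,99.5,axis=0))/2).round(1))
delta([float(x) for x in sys.argv[2:5]])
E
python3 m.py w5 553 178 240
```

```text
yellow tool: plane [5.00000e-03 2.00000e-03 1.55783e+02] lo [-26.1 -23.1 153.2] hi [ 23.6  25.2 158.8] mid [ -1.2   1.1 156. ]
orange n 6222 z 59.2 lo [530.3 152.4  56.8] hi [577.5 199.5  61.1] mid [553.9 176.   58.9]
t 5.45 pos [551.5  78.7 330.5] F [-0.8  0.7  0. ] open 48.0 j [ 0.12  0.35  1.72 -0.    1.08  0.12]
delta [0.0994 0.0022 0.0904] [-0.0065  0.0008  0.0008]
```

View pics/w5.png

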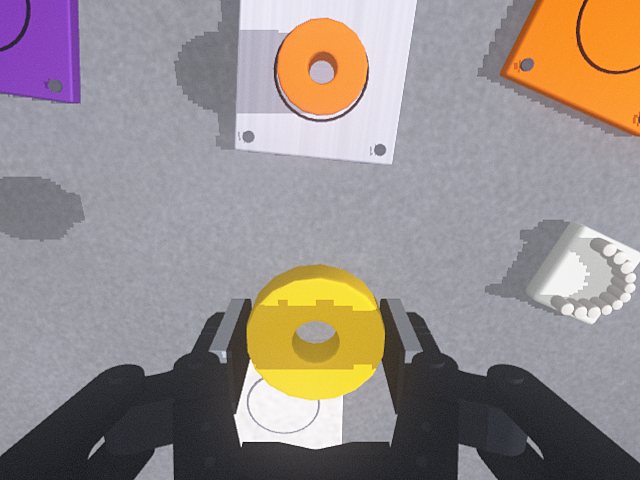

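Request:
step_arm:
  deltas:
    - [0.05, 0.001, 0.0, -0.006, 0, 0, -0.5]
    - [0.0994, 0.001, 0.02, -0.006, 0, 0, -0.5]
    - [0.0994, 0.001, 0.06, -0.006, 0, 0, -0.5]
    - [0.0994, 0.001, 0.09, -0.006, 0, 0, -0.5]
    - [0.0994, 0.001, 0.09, -0.006, 0, 0, -0.5]

```text
time_s: 6.08
position: [551.5, 177.5, 239.1]
tcp_rot: [-0.001, 0.707, 0.707, -0.002]
force: [0.1, 0.9, 0.1]
opening: 48.8
```

```bash
python3 m.py w6 552.5 178 229; python3 -c "
from h import *
snap('scene','s6');import cv2
a=cv2.imread('pics/s6.png')[170:280,300:440];cv2.imwrite('pics/s6c.png',cv2.resize(a,None,fx=5,fy=5))"
```

```text
yellow tool: plane [5.00000e-03 2.00000e-03 1.55785e+02] lo [-26.7 -23.2 153.7] hi [ 23.4  25.3 158.8] mid [ -1.6   1.  156.3]
orange n 3499 z 58.3 lo [532.8 160.6  55.5] hi [577.4 200.8  60.8] mid [555.1 180.7  58.2]
t 6.125 pos [552.4 177.8 240.9] F [ 0.6 -0.2  0.8] open 48.6 j [ 0.29  0.48  1.77 -0.    0.89  0.29]
delta [0.0002 0.0001 0.0119] [-0.0003  0.0009 -0.0001]
```

View pics/w6.png

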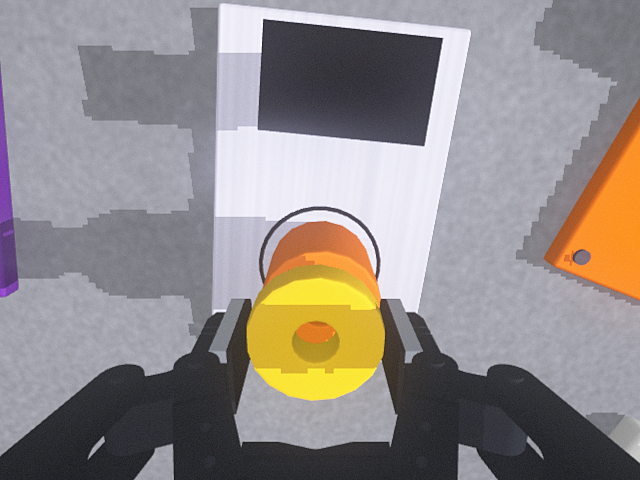

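View pics/s6c.png

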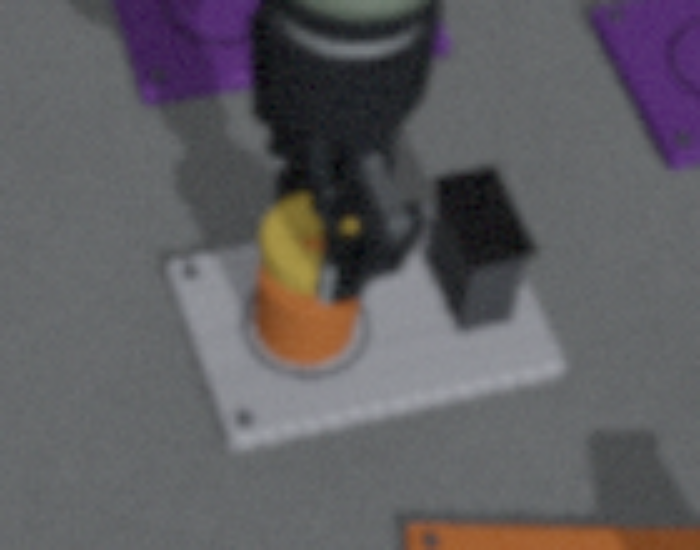

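Yellow sits over orange (wrist 316,330), aligned to a few mm. Lowering until I feel contact.

Request:
step_arm:
  deltas:
    - [0, 0.001, 0.004, 0, 0, 0, -0.5]
    - [0, 0.001, 0.008, 0, 0, 0, -0.5]
    - [0, 0.001, 0.0105, 0, 0, 0, -0.5]
    - [0, 0.001, 0.0105, 0, 0, 0, -0.5]

```text
time_s: 6.68
position: [553.4, 178.9, 230.9]
tcp_rot: [0.001, 0.707, 0.708, 0.001]
force: [-0.1, 0.1, -0.2]
opening: 48.2
```

Request:
step_arm:
  deltas:
    - [0, 0, 0.001, 0, 0, 0, -0.5]
    - [0, 0, 0.001, 0, 0, 0, -0.5]

```text
time_s: 6.92
position: [553.5, 179.0, 230.0]
tcp_rot: [0.001, 0.707, 0.708, 0.001]
force: [0.1, 0.5, -0.7]
opening: 48.3
```

Request:
step_arm:
  deltas:
    - [0, 0, 0.001, 0, 0, 0, -0.5]
    - [0, 0, 0.001, 0, 0, 0, -0.5]

```text
time_s: 7.18
position: [553.5, 178.9, 229.0]
tcp_rot: [0.001, 0.707, 0.708, 0.001]
force: [-0.6, -1.2, 0.2]
opening: 48.5
```

Request:
step_arm:
  deltas:
    - [0, 0, 0.001, 0, 0, 0, -0.5]
    - [0, 0, 0.001, 0, 0, 0, -0.5]

```text
time_s: 7.42
position: [553.5, 179.0, 228.8]
tcp_rot: [0.001, 0.707, 0.708, 0.001]
force: [-1.3, 0.1, 5.3]
opening: 47.9
```

Contact at 228.8 mm with 5 N, at the predicted height. Opening slowly, then rising.

Request:
step_arm:
  deltas:
    - [0, 0, 0, 0, 0, 0, 0.2]
    - [0, 0, 0, 0, 0, 0, 0.4]
    - [0, 0, 0, 0, 0, 0, 0.6]
    - [0, 0, 0, 0, 0, 0, 0.6]

```text
time_s: 7.92
position: [553.5, 179.0, 227.9]
tcp_rot: [0.001, 0.707, 0.708, 0.001]
force: [-0.4, -0.2, -0.5]
opening: 68.4
```

```bash
python3 m.py w7 552.5 178 229
```

```text
yellow tool: plane [6.00000e-03 1.00000e-03 1.54887e+02] lo [-26.3 -23.  152.5] hi [ 23.6  25.5 157.9] mid [ -1.4   1.3 155.2]
orange n 2269 z 50.4 lo [530.1 167.4  47.6] hi [574.5 201.   59.4] mid [552.3 184.2  53.5]
t 7.975 pos [553.5 178.9 227.9] F [ 1.1 -0.7 -0.3] open 68.2 j [ 0.29  0.49  1.78 -0.    0.87  0.29]
delta [-0.0009 -0.001  -0.0011] [0.0018 0.0002 0.0015]
```

View pics/w7.png

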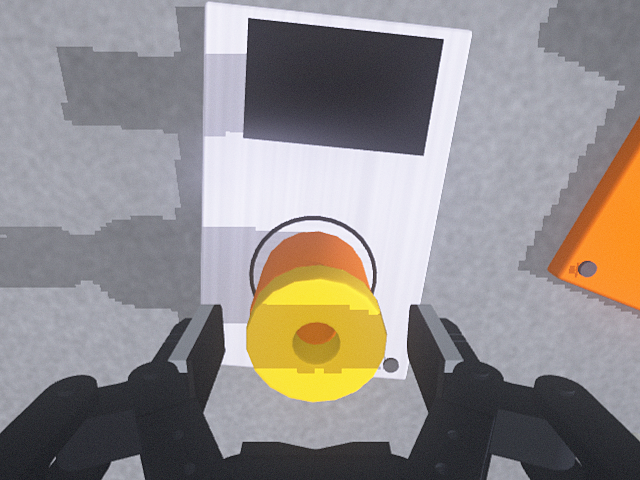

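Yellow rests flat and free on the orange, with the pads clear on both sides (218 and 410). Now rising and backing off.

Request:
step_arm:
  deltas:
    - [0, 0, -0.02, 0, 0, 0, 0.6]
    - [0, 0, -0.07, 0, 0, 0, 0.6]
    - [0, 0, -0.13, 0, 0, 0, 0.8]
    - [-0.06, 0, -0.15, 0, 0, 0, 1]
    - [-0.1, 0, -0.15, 0, 0, 0, 1]

```text
time_s: 8.6
position: [553.4, 77.7, 380.6]
tcp_rot: [0.003, 0.706, 0.708, 0.003]
force: [0.5, -0.2, -0.4]
opening: 85.5
```

Request:
step_arm:
  deltas:
    - [-0.06, 0, 0, 0, 0, 0, 1]
    - [-0.06, 0, 0, 0, 0, 0, 1]
    - [-0.06, 0, 0, 0, 0, 0, 1]

```text
time_s: 8.98
position: [553.4, 19.0, 378.0]
tcp_rot: [0.0, 0.707, 0.707, 0.001]
force: [-0.1, 0.4, 0.9]
opening: 85.7
```

```bash
python3 - <<'E'
from h import *
for n in('wrist','top'):
    cal=bot.calibration(n)
    im,d=snap(n,n+'8'); W=cloud(n,d,cal)
    for l in('yellow_mid','orange_mid','green_mid','blue_mid'):
        for r in bot.trace(n,l)[:1]:
            m=r['region']&(d>0);P=W[m];zt=np.percentile(P[:,2],85);T=P[abs(P[:,2]-zt)<5]
            print(n,l,round(r['p'],2),r['pixel'],zt.round(1),np.median(T,0).round(1),((T.min(0)+T.max(0))/2).round(1))
delta([0,0,0])
E
```

```text
wrist yellow_mid 0.84 [314.8, 4.4] 73.5 [555.2 154.7  72.9] [555.  154.7  72. ]
wrist orange_mid 0.78 [312.7, 18.7] 58.0 [550.3 153.4  58. ] [553.9 155.3  57.3]
wrist blue_mid 0.56 [278.6, 418.1] 49.3 [ 521.2 -173.8   48.8] [ 519.7 -176.3   47.7]
top yellow_mid 0.85 [261.3, 228.2] 72.4 [552.4 178.7  70.8] [553.3 179.   71.8]
top orange_mid 0.49 [270.8, 238.5] 55.4 [541.8 167.8  55.5] [544.4 170.4  54.8]
top green_mid 0.89 [503.2, 252.2] 36.3 [ 517.3 -269.    34.7] [ 517.5 -268.8   35.4]
t 9.475 pos [553.4  19.3 378. ] F [ 0.   0.  -0.4] open 85.4 j [ 0.01  0.3   1.66 -0.    1.18  0.01]
delta [-0.0181 -0.5542  0.3769] [0.002  0.0001 0.0022]
```

View pics/wrist8.png

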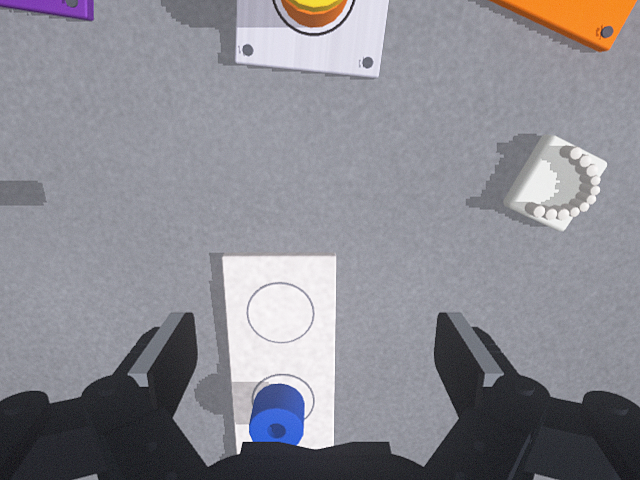

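View pics/top8.png

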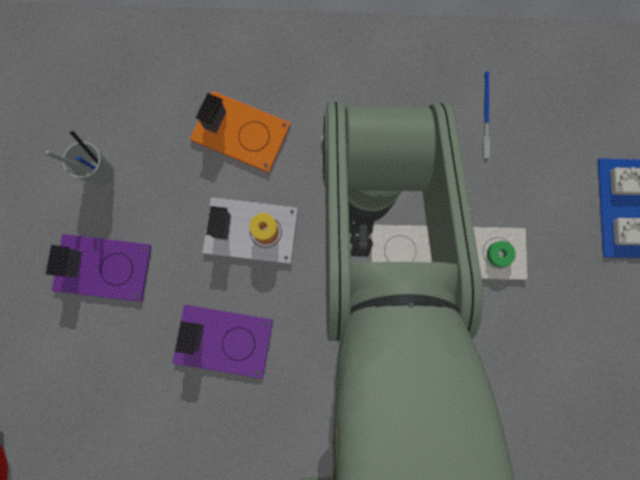

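```bash
python3 -c "
from cell import bot
print(bot.job_done())"
```

```text
the job is handed in; nothing more can be done
None
```

I placed the yellow spacer (14 mm) on the orange one (46 mm) already lying on the grey stand, which makes the 60 mm of the post. The job is handed in at about 9.5 s of the 34 s allowed.

**Stack:** In the last top picture yellow is at (553, 179), about 1 mm from where orange was at the start. Its top reads 71–72 mm, against 72 mm wanted.

**Placing:** Yellow was level in the wrist view after release. Contact came at the predicted height with about 5 N, and the gripper ended well clear.

**Other spacers:**
- **Green:** within 1 mm of its start in the top picture.
- **Blue:** hidden by the arm in the top picture. The wrist view puts it within about 4 mm of its start, partly cut off by the gripper.
- **Orange:** its last readings are poor. It was mostly covered by yellow in the top picture and cut off at the edge of the wrist picture. That it has not moved rests on the pictures taken while placing, not on a final measurement.

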